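# Rock a battery pack into the sprung cradle of a sign

## Robot

A 6-joint arm with a two-finger parallel gripper is mounted at the origin on a cart in front of the work surface, level with it; the furniture and walls round the work are solid. World frame = base frame: x ahead of the robot, y to its left, z up, the work surface at z = 0. Lengths are in m, angles in rad, forces in N, time in s.
With the tool pointing down it reaches from about 0.3 to 0.75 m from the base axis. Payload 8.5 kg.
Tool frame: the origin (TCP) lies midway between the tips of the shut fingers; the grasp point (between the pads) lies 19 mm behind it; z points along the fingers, y is the line along which they close (so a half turn about z gives the same grasp; the last joint's range is limited). The gripper opens to 85 mm and grips with 20 to 120 N. Pads are 22 mm wide; open, the fingers measure 114 mm over their backs; the gripper's body (76 mm by 85 mm) begins 54 mm behind the grasp point. The pads swing forward as they close: fully open they stand 13 mm farther back than shut.
Start: joints at [-1.548, 0.381, 1.297, -0, 1.464, -0.215], TCP at [0.13, -0.535, 0.231] pointing down, gripper open.
Joint ranges: [-3.11, 3.11], [-0.89, 2.33], [0.22, 2.48], [-1.42, 4.56], [0.17, 2.85], [-2.88, 2.88]. Speed limits (rad/s): [2.39, 2.39, 3.14, 3.14, 3.14, 3.14].

## Interface

Orientations are given as a rotation vector (axis times angle).
In Python, from cell import arm, snapshot gives the robot as it stands. The module is installed in compiled form; this text tells all that it offers.
- The arm moves only by the tool apply_moves, never from a script. Its argument "steps" is a list of rows, each a list of 3 entries, a list of its own where there are three numbers: the shift along the tool's x, y, z in mm, then the turn, a rotation vector about the tool's x, y, z in degrees, then the closure, from 0 (fully open) to 1 (shut). A call has 1 to 10 rows; each row shifts and turns the commanded pose from where the row before left it, along the tool's axes as they then stand; what a row does not reach is not made up. A row lasts 1/8 s, in which the tool goes at most 62.5 mm and 10.7 degrees, less where a joint would pass 70% of its speed; a pose out of reach is approached as far as the arm can. A call is refused whole if a number of a shift passes 62.5 or a number of a turn 10.7, either way. A call with a gripper value outside its range is refused whole. The fingers move at their own pace and stop on an object; "force" is the grip in N (left out, the last holds). Time passes only in rows, so rows that do not move let the fingers close. It gives the time, the measured TCP pose, the force, the opening and the grip force at its end, in the units of the state.
- arm.state(): the state, without advancing time (a new reading comes with each control period).
- snapshot(name): name is "scene" or "top" or "wrist"; returns a dict with "frame" (400x640x3 uint8, red, green, blue), "mtx" (3x3 intrinsics, pixels), "dist_coeffs" ([k1, k2, p1, p2, k3] as OpenCV has them; the pictures are not rectified), "xyz" and "orientation" of the camera in the world; the wrist camera has in their place "T_tool_cam" (4x4, takes a point from camera to tool coordinates, whose origin is the TCP and whose axes are the flange's). Camera axes: x right, y down, z forward; pixel columns grow to the right and rows downward; lengths in m; the calibration is good to about 2 mm. A picture is of the moment at which its call begins: read the wrist's pose just before it. There is no depth.
- arm.finish_job(): hands the job in; it is judged then, once.
The state is a dict: "t": time; "joint_positions": joint angles; "joint_vel": joint speeds; "joint_efforts": joint torques, N m; "tcp_pos": TCP position; "eef_rot": TCP orientation; "force": force on the tool from outside, world axes, zero at the start; "wrist_torque": the same for the moment, N m; "gripper_width": finger opening in m; "grip_force": force on a finger pad.
Only numpy, scipy, OpenCV 4.12 (cv2) and the standard library are available. Lean on these libraries where they do the work, as an engineer would, in place of code of your own. Each camera call takes 0.05 s, during which the arm holds its last target. There are 200 camera calls.

## Task

Fit the blue battery pack into the black cradle on the white sign plate: tip it nose down, slide its orange tongue under the orange lip and gently push it against the sprung contact, then rock the tail down until the pack lies flat and fully home on the cradle floor, and let go. Feel your way and do not force the pack against the cradle (push with no more than about 20 N), and leave the lights, tape and marker nearby where they are.

Things in the scene. Friction and masses are not known exactly. Their poses are not given: they have to be found in the camera images.
- pack: Loose battery pack, 0.2 kg. Blue body 70 (x) x 36 (y) x 38 (z) mm, green dot on top near the nose. At the nose (+x) an orange tongue, 30 wide, 8 thick, level with the underside, sticks out 12 mm: 82 long in all. Origin: centre of the blue body's underside, z up. Starts flat on the table. Grip across the 36 mm, fingers at least 15 mm above the underside to clear the cradle walls.
- tongue_tip (a point): Middle of the lower edge of the pack's tongue tip, 47 mm along +x from the pack's origin.
- sign_plate: Fixed white plate 190 (x) x 110 (y) x 6 mm with an aluminium rail along x. Origin: centre of its underside, z up. A black cradle is clamped on the rail, centred on y = 0, parallel to x, shifted along x by d, between -15 and +15 mm, new every time and NOT measured: find it by feel or by eye. Seated, the pack's +x lies along the plate's +x, its origin near x = d, y = 0, z = 14 mm.
- rail_mid (a point): Point of the plate at x = 0, y = 0, z = 14 mm, the height of the cradle's floor. The cradle's side walls are 39 mm apart inside and rise 10 mm over the floor, with flared lead-ins up to 14 mm. The floor is a firm rubber pad that gives about 1 mm at 20 N. Its clamp does not slip under permitted forces.
- rail_tail (a point): Point of the plate at x = -35, y = 0, z = 14 mm: the inner face of the cradle's tail wall is here when d = 0 (really at x = d - 35). This wall rises 9 mm over the floor and is 5 mm thick. The raised tail of a pack tipped about 15 degrees nose down clears it.
- rail_nose (a point): Point of the plate at x = 42, y = 0, z = 14 mm. The orange lip's edge is above it when d = 0 (really at x = d + 42); underside 12, top 16 mm over the floor. Beneath it a copper bar, 26 wide, face at x = d + 44.5 at rest, yields 6 mm to +x: 1.5 N at touch, 1.5 N per mm more, 10.5 N at its hard end. The seated tongue holds it in 2.5 mm, so the tail drops in only when pushed at 6 to 10 N.
- lights: Bystander: loose white module with three small lights, 16 x 99 x 12 mm.
- tape: Bystander: loose black tape roll, 64 mm across, 18 mm high.
- marker: Bystander: loose white marker with a blue cap, 15 x 132 x 16 mm.
Not all that is in view belongs to the job. There is more than one size of the pack; the one meant has the size given above.

How it is judged:
At the end, for the whole second after the job is handed in: Pack in the cradle, tongue towards the plate's +x: origin 12 to 15.7 mm above the plate's underside (cradle floor 14), tilt under 0.04 rad, within 20 mm of the plate's origin along x and 4 mm across, long axis within 0.1 rad of the plate's x, at rest and released (z of pack in the frame of sign_plate between 0.012 and 0.0157 m and x of pack in the frame of sign_plate between -0.02 and 0.02 m and y of pack in the frame of sign_plate between -0.004 and 0.004 m and x of tongue_tip in the frame of sign_plate above 0.02 m and angle between pack's own z axis and vertical below 0.04 rad and angle between the x axis of pack and the x axis of sign_plate, either way round below 0.1 rad and linear speed of pack below 0.02 m/s); the robot touches nothing.
It fails at once if the pack is pressed against the cradle or plate with more than 36 N (contact force between pack and sign_plate above 36 N).
It fails at once if the robot itself presses on the cradle or plate with more than 36 N (contact force between any of the arm, the fingers and sign_plate above 36 N).
It fails at once if a bystander (lights, tape or marker) is moved more than 20 mm (distance of any of lights, tape, marker from where it was at the start of the episode above 0.02 m).
It also fails if it takes over 67 s, if anything falls off the work surface, if the arm or the gripper's body presses on something with over 40 N, if the wrist force passes 120 N, or if a joint passes its speed limit or range.

## Working session

There is one attempt and no reset: what is moved stays moved. The work goes in short steps, Python scripts to look and compute and a tool call to move; the robot and the scene stay as the last step left them, time stands still between calls to the robot, and variables do not carry over. Pictures are saved under pics/ and viewed, at most 10 in all, crops included, and the job is handed in when it is done.

Besides the shell and the picture viewer there is one more tool, called after ">>>" as name(argument=value, ...) on one line, values as JSON. apply_moves: Moves the arm, as the interface text tells. Its arguments: {"type":"object","properties":{"steps":{"type":"array"},"force":{"type":"number"}},"required":["steps"]}

```bash
mkdir -p pics
cat > h.py <<'E'
import numpy as np, cv2
from scipy.spatial.transform import Rotation as R
from cell import arm, snapshot
def cam(s, st=None):
    if 'T_tool_cam' in s:
        T=np.eye(4);T[:3,:3]=R.from_rotvec(st['eef_rot']).as_matrix();T[:3,3]=st['tcp_pos']
        T=T@np.array(s['T_tool_cam']);return T[:3,:3],T[:3,3]
    o=np.array(s['orientation'],float)
    Rm=o if o.shape==(3,3) else R.from_rotvec(o).as_matrix()
    return Rm,np.array(s['xyz'])
def cast(s,uv,z,st=None):
    Rm,c=cam(s,st)
    p=cv2.undistortPoints(np.array(uv,float).reshape(-1,1,2),np.array(s['mtx']),np.array(s['dist_coeffs'])).reshape(-1,2)
    d=np.c_[p,np.ones(len(p))]@Rm.T
    return c+d*((z-c[2])/d[:,2])[:,None]
def save(s,n): cv2.imwrite('pics/'+n,s['frame'][:,:,::-1])
E
python3 - <<'E'
from h import *
st=arm.state();print(st)
for n in('top','scene','wrist'):
    s=snapshot(n);save(s,n+'0.png');np.save('pics/'+n+'0.npy',s,allow_pickle=True)
    print(n,s.get('xyz'),s.get('orientation'),s['mtx'],s.get('T_tool_cam'))
a=cv2.imread('pics/top0.png');b=cv2.imread('pics/scene0.png')
E
```

```text
{'t': 0.0, 'joint_positions': array([-1.54827054e+00,  3.81209719e-01,  1.29829404e+00,  9.48797927e-06,
        1.46361071e+00, -2.15316327e-01]), 'joint_vel': array([-1.41829021e-03, -1.37549115e-03, -2.68885750e-04, -7.68089983e-04,
        2.81472165e-04,  8.27164935e-05]), 'joint_efforts': array([-4.39101823e-04, -4.48466027e+01, -2.31278729e+01, -2.28905765e-04,
        4.77107271e-03,  2.08415663e-06]), 'tcp_pos': array([ 0.12956766, -0.53420438,  0.23069319]), 'eef_rot': array([-3.11790131e+00, -3.72540353e-01, -2.44702993e-04]), 'force': array([-1.12657151,  0.51634355,  0.45661455]), 'wrist_torque': array([0.06900894, 0.02073754, 0.00761567]), 'grip_force': 0.0, 'gripper_width': 0.08534951244686377}
top [ 0.29544443 -0.02880179  1.40493752] [-2.13245545  2.13490295 -0.17079004] [[511.4135491    0.         325.62631467]
 [  0.         511.4135491  203.64929672]
 [  0.           0.           1.        ]] None
scene [-0.26466043  0.57380888  0.8323783 ] [-1.08320117  2.28704522 -1.08185394] [[369.50581661   0.         321.42700565]
 [  0.         369.50581661 196.26165963]
 [  0.           0.           1.        ]] None
wrist None None [[291.16768658   0.         320.26626402]
 [  0.         291.16768658 201.12120025]
 [  0.           0.           1.        ]] [[-1.61674254e-03 -9.60397160e-01 -2.78630008e-01  7.08659009e-02]
 [ 9.99998669e-01 -1.61359548e-03 -2.40634057e-04 -1.58897609e-03]
 [-2.18491857e-04 -2.78630027e-01  9.60398490e-01 -1.43599901e-01]
 [ 0.00000000e+00  0.00000000e+00  0.00000000e+00  1.00000000e+00]]
```

View pics/top0.png

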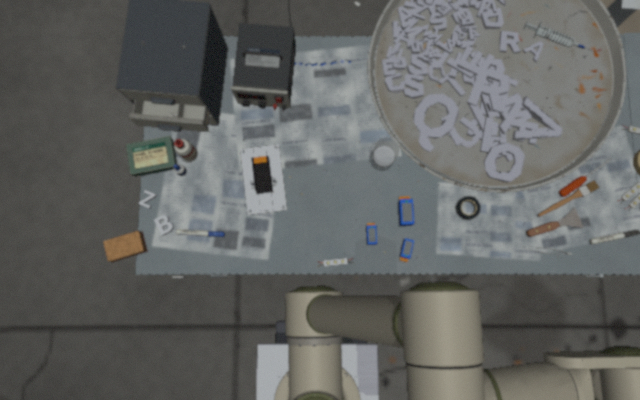

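View pics/scene0.png

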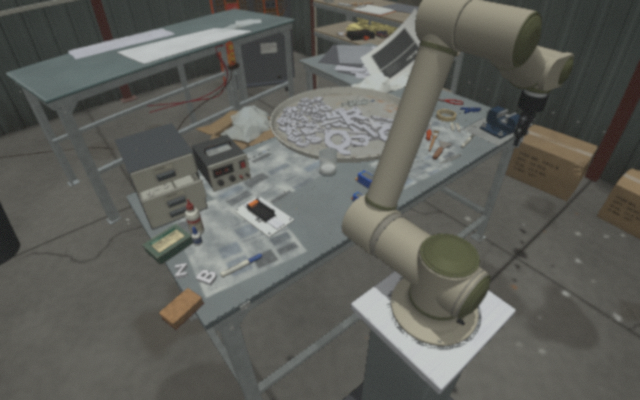

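The top view shows the plate at (263,180) with the cradle on it and the orange lip at (260,160), i.e. towards +x. There are three blue packs: (405,211), (371,233) and (407,248). The scene view shows the arm covering the packs. I'll measure all three.

Run:
```python
from h import *
s=np.load('pics/top0.npy',allow_pickle=True).item()
f=s['frame'];hsv=cv2.cvtColor(f,cv2.COLOR_RGB2HSV)
def blobs(m,amin,z,nm):
    n,l,stt,c=cv2.connectedComponentsWithStats(m.astype(np.uint8))
    for i in range(1,n):
        if stt[i,4]<amin: continue
        cc=c[i]
        if not(150<cc[1]<290 and 100<cc[0]<500): continue
        ct=cv2.findContours((l==i).astype(np.uint8),0,2)[0][0]
        pts=cast(s,ct.reshape(-1,2),z)
        r=cv2.minAreaRect((pts[:,:2]*1000).astype(np.float32))
        print(nm,cc.round(1),stt[i,4],'rect mm',np.round(r[0],1),np.round(r[1],1),round(r[2],1))
H,S,V=hsv[...,0],hsv[...,1],hsv[...,2]
blobs((H>100)&(H<130)&(S>130)&(V>50),15,0.03,'blue')
blobs((H<22)&(S>130)&(V>100),4,0.01,'orange')
blobs((S<40)&(V>150),200,0.006,'white')
blobs((V<45),100,0.02,'black')
c=cv2.resize(f[185:275,345:445],None,fx=4,fy=4,interpolation=cv2.INTER_CUBIC)
d=cv2.resize(f[140:230,220:310],None,fx=4,fy=4,interpolation=cv2.INTER_CUBIC)
cv2.imwrite('pics/c1.png',np.hstack([c,d])[:,:,::-1])
print(cast(s,[[335,262],[468,207],[200,233]],0.01))
```

```text
blue [404.  212.3] 136 rect mm [ 500.1 -240.1] [70.9 36.7] 1.0
blue [369.6 229.3] 27 rect mm [ 445.7 -145. ] [21.6 32.8] 89.2
blue [404.9 248.9] 55 rect mm [ 403.3 -238.8] [23.3 47.9] 77.8
blue [371.3 242.3] 21 rect mm [ 417.7 -145.4] [25.2  7.3] 77.4
orange [259.8 159.8] 75 rect mm [651.4 162.4] [15.9 37.5] 8.3
orange [404. 197.] 9 rect mm [ 545.  -239.4] [22.1  0. ] -90.1
orange [403.4 259.1] 14 rect mm [ 374.3 -233.5] [ 5.4 13.5] 0.0
white [209.4 164.5] 467 rect mm [639.8 305.4] [186.9  38.3] 14.8
white [262.  175.9] 2046 rect mm [619.9 154.3] [237.1 144.7] 13.3
white [213.  213.5] 204 rect mm [511.6 288.6] [59.1 80. ] 57.9
white [182.6 215. ] 311 rect mm [497.4 372.6] [93.1 47.1] 11.0
white [165.6 234.5] 480 rect mm [453.3 404.3] [86.8 90.2] 88.3
black [262.1 177.4] 401 rect mm [599.2 153.4] [76.6 42.4] 8.2
[[ 0.3662292  -0.04785803  0.01      ]
 [ 0.51672406 -0.41395654  0.01      ]
 [ 0.44583329  0.32102281  0.01      ]]
```

View pics/c1.png

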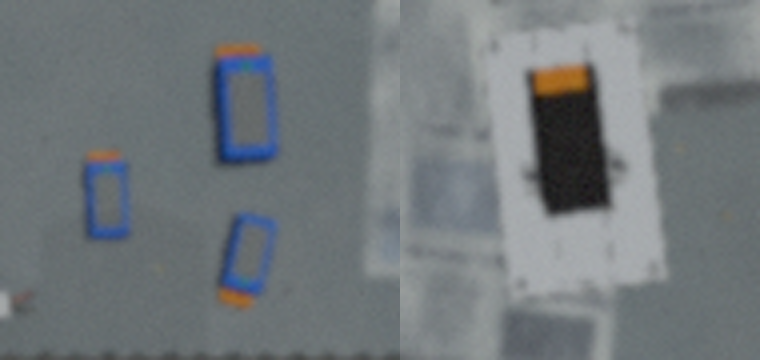

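Candidates are (405,211) at 71x37 mm, (371,233) at about 25x50 mm, and (407,248) at about 23x48 mm. Only (405,211) has the stated size, and the crop confirms its tongue points to +x. Next I'll look at it from close up.

```bash
cat >> h.py <<'E'
def Rt(yaw,pitch=0):  # deg; tool x along yaw, pointing down, pitch>0 = nose down
    return R.from_euler('z',yaw,degrees=True)*R.from_euler('y',pitch,degrees=True)*R.from_euler('x',180,degrees=True)
def plan(pos,rot,n,st=None):
    st=st or arm.state();p=np.array(st['tcp_pos']);q=R.from_rotvec(st['eef_rot'])
    w=(q.inv()*rot).as_rotvec()/n;d=(np.array(pos)-p)/n
    for i in range(n):
        print(np.round(q.inv().apply(d)*1000,1),np.round(np.degrees(w),2));q=q*R.from_rotvec(w)
E
python3 -c "
from h import *
plan([.49,-.24,.14],Rt(0),10)"
```

```text
[ 42.  -20.1   9.1] [-0.01 -0.    1.36]
[ 41.5 -21.1   9.1] [-0.01 -0.    1.36]
[ 41.  -22.1   9.1] [-0.01 -0.    1.36]
[ 40.4 -23.    9.1] [-0.01 -0.    1.36]
[ 39.9 -24.    9.1] [-0.01 -0.    1.36]
[ 39.3 -24.9   9.1] [-0.01 -0.    1.36]
[ 38.7 -25.9   9.1] [-0.01 -0.    1.36]
[ 38.1 -26.8   9.1] [-0.01 -0.    1.36]
[ 37.4 -27.7   9.1] [-0.01 -0.    1.36]
[ 36.7 -28.6   9.1] [-0.01 -0.    1.36]
```

>>> apply_moves(steps=[[[42,-20,9],[0,0,1.36],0],[[41.5,-21,9],[0,0,1.36],0],[[41,-22,9],[0,0,1.36],0],[[40.4,-23,9],[0,0,1.36],0],[[40,-24,9],[0,0,1.36],0],[[39.3,-25,9],[0,0,1.36],0],[[38.7,-26,9],[0,0,1.36],0],[[38,-27,9],[0,0,1.36],0],[[37.4,-27.7,9],[0,0,1.36],0],[[36.7,-28.6,9],[0,0,1.36],0]])

```text
t: 1.4
tcp_pos: [0.4912, -0.2389, 0.1409]
eef_rot: [-3.141, 0.001, 0.0]
force: [0.0, -0.9, 1.0]
gripper_width: 0.0854
grip_force: 0.0
```

>>> apply_moves(steps=[[[0,0,0],[0,0,0],0],[[0,0,0],[0,0,0],0]])

```text
t: 1.65
tcp_pos: [0.4899, -0.2402, 0.1412]
eef_rot: [-3.142, -0.001, 0.001]
force: [-0.5, -0.3, 0.1]
gripper_width: 0.0851
grip_force: 0.0
```

Run:
```python
from h import *
st=arm.state();s=snapshot('wrist');save(s,'w1.png');np.save('pics/w1.npy',[s,st],allow_pickle=True)
print(st['tcp_pos'],st['eef_rot'],st['joint_positions'],st['force'])
hsv=cv2.cvtColor(s['frame'],cv2.COLOR_RGB2HSV);H,S,V=cv2.split(hsv)
for nm,m,zs in(('blue',(H>100)&(H<130)&(S>130)&(V>40),(0.038,)),('orange',(H<22)&(S>130)&(V>80),(0.008,)),('green',(H>45)&(H<85)&(S>80),(0.038,))):
    n,l,q,c=cv2.connectedComponentsWithStats(m.astype(np.uint8))
    for i in range(1,n):
        if q[i,4]<25: continue
        ct=max(cv2.findContours((l==i).astype(np.uint8),0,2)[0],key=len)
        for z in zs:
            r=cv2.minAreaRect((cast(s,ct.reshape(-1,2),z,st)[:,:2]*1000).astype(np.float32))
            print(nm,c[i].round(),q[i,4],z,np.round(r[0],1),np.round(r[1],1),round(r[2],1))
```

```text
[ 0.48985325 -0.24020063  0.14120811] [-3.14153538e+00 -1.22672227e-03  7.77655023e-04] [-6.72841580e-01  4.55484611e-01  1.45410590e+00 -2.80057928e-04
  1.23242471e+00  8.97266799e-01] [-0.46458323 -0.34882247  0.07153638]
blue [322. 181.] 1504 0.038 [ 501. -240.] [70.8 35.5] 1.7
blue [230. 237.] 897 0.038 [ 447.3 -152.4] [54.1 31.1] 2.0
blue [322. 272.] 842 0.038 [ 413.3 -240.6] [26.6 58.9] 75.7
orange [320. 138.] 430 0.008 [ 540.8 -238.8] [29.  11.9] 90.0
orange [228. 211.] 193 0.008 [ 469.7 -145.5] [21.8  8.4] 90.0
orange [637. 235.] 42 0.008 [ 441.9 -576.2] [14.2  4.2] 10.3
green [321. 158.] 25 0.038 [ 526.8 -239.5] [4.2 4.2] 63.5
```

View pics/w1.png

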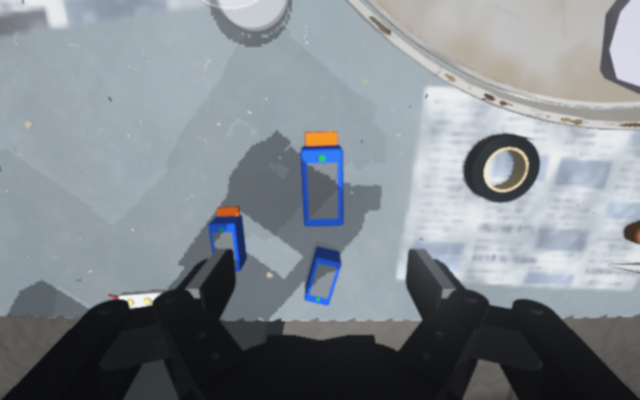

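The wrist view shows the right pack at (322,181) with its tongue at (320,138) and green dot at (321,158). That puts the origin near (0.5005,-0.2395) with a yaw of about 1.5°. I'll descend and grip.

```bash
python3 -c "
from h import *
plan([.500,-.2395,.015],Rt(1.5),4)"
```

```text
[ 2.6 -0.3 31.6] [ 0.    0.   -0.38]
[ 2.6 -0.3 31.6] [ 0.    0.   -0.38]
[ 2.6 -0.2 31.6] [ 0.    0.   -0.38]
[ 2.6 -0.2 31.6] [ 0.    0.   -0.38]
```

>>> apply_moves(steps=[[[2.6,-0.2,31.5],[0,0,-0.4],0],[[2.6,-0.2,31.5],[0,0,-0.4],0],[[2.6,-0.2,31.5],[0,0,-0.4],0],[[2.6,-0.2,21],[0,0,-0.3],0],[[0,0,11],[0,0,0],0],[[0,0,0],[0,0,0],0]])

```text
t: 2.45
tcp_pos: [0.5001, -0.2396, 0.0148]
eef_rot: [-3.141, -0.04, 0.001]
force: [0.4, 0.1, -0.0]
gripper_width: 0.0856
grip_force: 0.0
```

>>> apply_moves(steps=[[[0,0,0],[0,0,0],0.5],[[0,0,0],[0,0,0],0.7],[[0,0,0],[0,0,0],1],[[0,0,0],[0,0,0],1],[[0,0,0],[0,0,0],1],[[0,0,0],[0,0,0],1],[[0,0,0],[0,0,0],1],[[0,0,0],[0,0,0],1]], force=80)

```text
t: 3.45
tcp_pos: [0.501, -0.2394, 0.0158]
eef_rot: [3.14, 0.042, 0.002]
force: [-1.5, -0.1, 5.7]
gripper_width: 0.0345
grip_force: 81.4
```

>>> apply_moves(steps=[[[0,0,-25],[0,0,0],1],[[0,0,-40],[0,0,0],1],[[0,0,-40],[0,0,0],1],[[0,0,-35],[0,0,0],1],[[0,0,0],[0,0,0],1]])

```text
t: 4.08
tcp_pos: [0.5013, -0.2396, 0.1572]
eef_rot: [3.138, 0.042, 0.006]
force: [1.3, -0.2, -2.7]
gripper_width: 0.0349
grip_force: 80.4
```

Run:
```python
from h import *
st=arm.state();s=snapshot('wrist');save(s,'w2.png')
print(st['tcp_pos'],st['eef_rot'],st['force'],st['gripper_width'],st['grip_force'],st['t'])
plan([.55,.13,.20],Rt(8),10)
```

```text
[ 0.50129486 -0.23956244  0.15717614] [3.13815252 0.04202921 0.0062394 ] [ 1.26490484 -0.18255392 -2.74613765] 0.03490270925348357 80.36587357521057 4.075
[  5.9 -36.8  -4.5] [ 0.01 -0.01 -0.65]
[  6.3 -36.7  -4.5] [ 0.01 -0.01 -0.65]
[  6.8 -36.6  -4.5] [ 0.01 -0.01 -0.65]
[  7.2 -36.5  -4.5] [ 0.01 -0.01 -0.65]
[  7.6 -36.4  -4.5] [ 0.01 -0.01 -0.65]
[  8.  -36.4  -4.5] [ 0.01 -0.01 -0.65]
[  8.4 -36.3  -4.5] [ 0.01 -0.01 -0.65]
[  8.8 -36.2  -4.5] [ 0.01 -0.01 -0.65]
[  9.2 -36.1  -4.5] [ 0.01 -0.01 -0.65]
[  9.6 -36.   -4.5] [ 0.01 -0.01 -0.65]
```

View pics/w2.png

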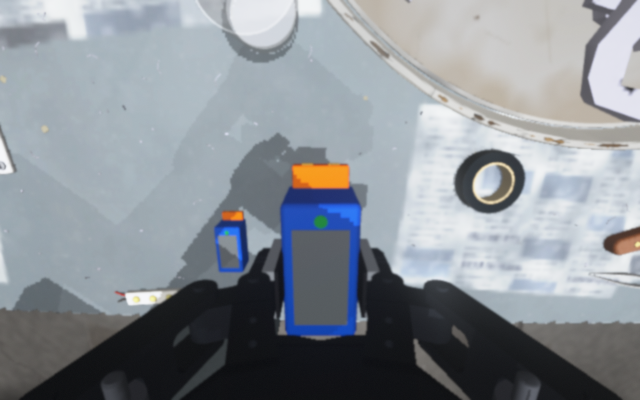

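The pack is held square: dot at (320,222), tongue tip at row 163. Next I'll carry it to a viewpoint behind the plate.

```bash
python3 -c "
from h import *
plan([.505,.14,.25],Rt(8),10)"
```

```text
[  1.5 -37.9  -9.5] [ 0.01 -0.01 -0.65]
[  1.9 -37.9  -9.5] [ 0.01 -0.01 -0.65]
[  2.3 -37.8  -9.5] [ 0.01 -0.01 -0.65]
[  2.7 -37.8  -9.5] [ 0.01 -0.01 -0.65]
[  3.2 -37.8  -9.5] [ 0.01 -0.01 -0.65]
[  3.6 -37.7  -9.5] [ 0.01 -0.01 -0.65]
[  4.  -37.7  -9.5] [ 0.01 -0.01 -0.65]
[  4.4 -37.6  -9.5] [ 0.01 -0.01 -0.65]
[  4.9 -37.6  -9.5] [ 0.01 -0.01 -0.65]
[  5.3 -37.5  -9.5] [ 0.01 -0.01 -0.65]
```

>>> apply_moves(steps=[[[1.5,-38,-9.5],[0,0,-0.65],1],[[2,-38,-9.5],[0,0,-0.65],1],[[2.3,-38,-9.5],[0,0,-0.65],1],[[2.7,-38,-9.5],[0,0,-0.65],1],[[3.2,-38,-9.5],[0,0,-0.65],1],[[3.6,-38,-9.5],[0,0,-0.65],1],[[4,-38,-9.5],[0,0,-0.65],1],[[4.4,-38,-9.5],[0,0,-0.65],1],[[5,-38,-9.5],[0,0,-0.65],1],[[5.3,-38,-9.5],[0,0,-0.65],1]])

```text
t: 5.38
tcp_pos: [0.5043, 0.1438, 0.2483]
eef_rot: [-3.134, -0.22, 0.005]
force: [0.9, 0.1, -1.7]
gripper_width: 0.0346
grip_force: 80.3
```

>>> apply_moves(steps=[[[0,0,0],[0,0,0],1],[[0,0,0],[0,0,0],1]])

```text
t: 5.62
tcp_pos: [0.5045, 0.1423, 0.2484]
eef_rot: [3.134, 0.22, -0.004]
force: [-0.1, 0.0, -1.3]
gripper_width: 0.0343
grip_force: 80.5
```

Run:
```python
from h import *
st=arm.state();s=snapshot('wrist');np.save('pics/w3.npy',[s,st],allow_pickle=True)
print(st['tcp_pos'],st['eef_rot'],st['force'],st['grip_force'],st['joint_positions'])
cv2.imwrite('pics/w3.png',cv2.resize(s['frame'][0:300,120:520],None,fx=2,fy=2,interpolation=cv2.INTER_CUBIC)[:,:,::-1])
```

```text
[0.50453152 0.14229485 0.24841416] [ 3.13365802  0.2198905  -0.00420963] [-0.11158878  0.03427796 -1.31790369] 80.46842694282532 [ 4.89701295e-02  3.24283486e-01  1.33410369e+00 -2.83850167e-04
  1.48588024e+00  1.47967948e+00]
```

View pics/w3.png

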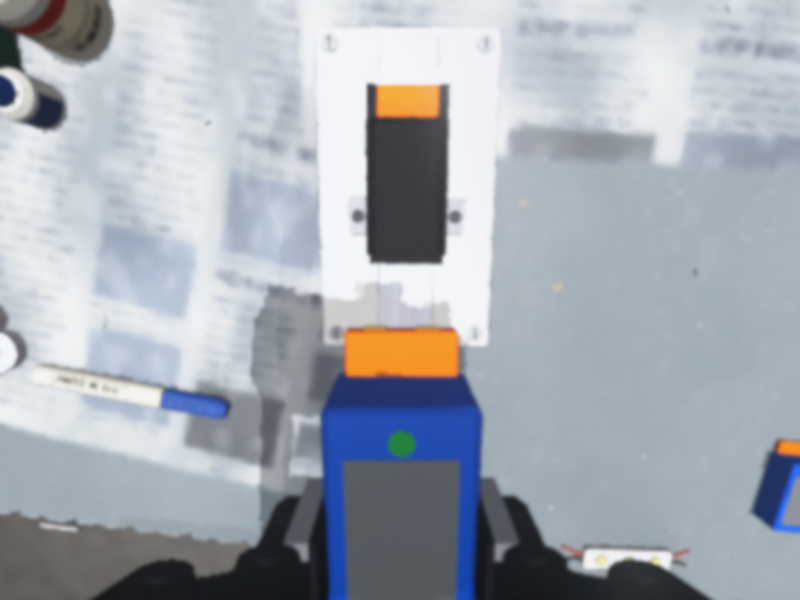

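The crop shows the plate with corners at about (317,29), (499,29), (487,344) and (323,342). The lip edge is at row 118, columns 376–440, and the outer edge of the tail wall is at row 263. The held pack's tongue tip is at row 328.

Run:
```python
from h import *
s,st=np.load('pics/w3.npy',allow_pickle=True)
g=lambda a:np.array(a,float)/2+[120,0]
P=cast(s,g([[317,29],[499,29],[487,344],[323,342]]),.006,st)*1000
print('plate',P[:,:2].round(1),'c',P.mean(0)[:2].round(1))
f=(P[0]+P[1]-P[2]-P[3])/2;print('len',np.linalg.norm(f),'yaw',np.degrees(np.arctan2(f[1],f[0])))
l=(P[0]+P[3]-P[1]-P[2])/2;print('wid',np.linalg.norm(l),np.degrees(np.arctan2(-l[0],l[1])))
L=cast(s,g([[376,118],[440,118]]),.030,st)*1000
L2=cast(s,g([[376,86],[440,86]]),.030,st)*1000
T=cast(s,g([[371,263],[442,263]]),.023,st)*1000
yaw=np.arctan2(f[1],f[0]);u=np.array([np.cos(yaw),np.sin(yaw)]);v=np.array([-u[1],u[0]]);c=P.mean(0)[:2]
for n,a in(('lipedge',L),('lipfar',L2),('tail',T)):print(n,a[:,:2].round(1),'plate',((a[:,:2]-c)@u).round(1),((a[:,:2]-c)@v).round(1))
# pack in tool frame: points at tool z
Tc=np.array(s['T_tool_cam'])
def tool(uv,z):
    p=cv2.undistortPoints(np.array(uv,float).reshape(-1,1,2),np.array(s['mtx']),np.array(s['dist_coeffs'])).reshape(-1,2)
    d=np.c_[p,np.ones(len(p))]@Tc[:3,:3].T;o=Tc[:3,3]
    return ((o+d*((z-o[2])/d[:,2])[:,None])*1000).round(1)
print('tip top',tool(g([[345,330],[457,330]]),.0155-.008))
print('dot, nose top edge',tool(g([[401,444],[324,409],[478,409]]),.0155-.038))
```

```text
plate [[682.3 218.3]
 [697.2 112.3]
 [511.1  86.2]
 [497.3 195.4]] c [597.  153.1]
len 187.16277124648815 yaw 7.516803995100253
wid 108.50781135942256 7.5914942236999225
lipedge [[635.  176.2]
 [640.  140.1]] plate [40.7 41. ] [ 18.  -18.5]
lipfar [[651.5 178.4]
 [656.5 142.7]] plate [57.4 57.7] [ 17.9 -18.1]
tail [[553.9 169.2]
 [560.  125.8]] plate [-40.5 -40.2] [ 21.7 -22.2]
tip top [[ 46.5 -16.1   7.5]
 [ 46.5  13.1   7.5]]
dot, nose top edge [[ 26.   -1.5 -22.5]
 [ 34.1 -18.3 -22.5]
 [ 34.   15.2 -22.5]]
```

The plate is centred at (0.597,0.153) with a yaw of 7.5°, and d is about -0.7 mm by eye. I'll hover nose-down with the tip just behind the lip.

```bash
cat >> h.py <<'E'
C=np.array([597.0,153.1,0]);Y=7.5;TIP=np.array([46.5,-1.5,15.5]);D=-0.7
def tgt(x,h,pitch,y=-0.2):
    "tip at cradle x (x=0 at d), h above floor -> TCP m, rot"
    r=Rt(Y,pitch);p=C+R.from_euler('z',Y,degrees=True).apply([x+D,y,14+h])
    return (p-r.apply(TIP))/1000,r
def where(st=None):
    st=st or arm.state();r=R.from_rotvec(st['eef_rot']);p=np.array(st['tcp_pos'])*1000+r.apply(TIP)
    q=R.from_euler('z',-Y,degrees=True);p=q.apply(p-C)-[D,0,14]
    a=(q*r).as_matrix()[:,0];F=q.apply(st['force'])
    print('t %.2f tip'%st['t'],p.round(1),'pitch %.2f yaw %.2f'%(np.degrees(-np.arcsin(a[2])),np.degrees(a[1])),'F',F.round(1),'grip %.0f'%st['grip_force'])
E
python3 -c "
from h import *
where();print(*tgt(36,40,16));plan(*tgt(36,40,16),8)"
```

```text
t 5.67 tip [-45.8   2.9 219. ] pitch 0.13 yaw 0.49 F [-0.6  0.7 -1.6] grip 80
[0.59213946 0.15074543 0.08171669] Rotation.from_matrix(array([[ 9.53037969e-01,  1.30526192e-01, -2.73279240e-01],
                            [ 1.25469829e-01, -9.91444861e-01, -3.59778945e-02],
                            [-2.75637356e-01,  1.17961196e-16, -9.61261696e-01]]))
[11.   0.4 20.8] [ 0.01 -1.98  0.06]
[11.7  0.4 20.4] [ 0.01 -1.98  0.06]
[12.4  0.4 20. ] [ 0.01 -1.98  0.06]
[13.1  0.4 19.6] [ 0.01 -1.98  0.06]
[13.8  0.4 19.1] [ 0.01 -1.98  0.06]
[14.5  0.4 18.6] [ 0.01 -1.98  0.06]
[15.1  0.4 18.1] [ 0.01 -1.98  0.06]
[15.7  0.4 17.6] [ 0.01 -1.98  0.06]
```

>>> apply_moves(steps=[[[11,0.4,20.8],[0,-2,0.06],1],[[11.7,0.4,20.4],[0,-2,0.06],1],[[12.4,0.4,20],[0,-2,0.06],1],[[13.1,0.4,19.6],[0,-2,0.06],1],[[13.8,0.4,19.1],[0,-2,0.06],1],[[14.5,0.4,18.6],[0,-2,0.06],1],[[15.1,0.4,18.1],[0,-2,0.06],1],[[15.7,0.4,17.6],[0,-2,0.06],1],[[0,0,0],[0,0,0],1],[[0,0,0],[0,0,0],1]])

```text
t: 6.92
tcp_pos: [0.5925, 0.1507, 0.0836]
eef_rot: [3.086, 0.202, -0.432]
force: [0.0, 0.2, -1.7]
gripper_width: 0.0344
grip_force: 80.4
```

Run:
```python
from h import *
where();st=arm.state();s=snapshot('wrist');np.save('pics/w4.npy',[s,st],allow_pickle=True)
cv2.imwrite('pics/w4.png',cv2.resize(s['frame'][60:300,170:470],None,fx=2.5,fy=2.5,interpolation=cv2.INTER_CUBIC)[:,:,::-1])
```

```text
t 6.92 tip [36.3 -0.3 41.9] pitch 15.96 yaw -0.01 F [ 0.1  0.2 -1.7] grip 80
```

View pics/w4.png

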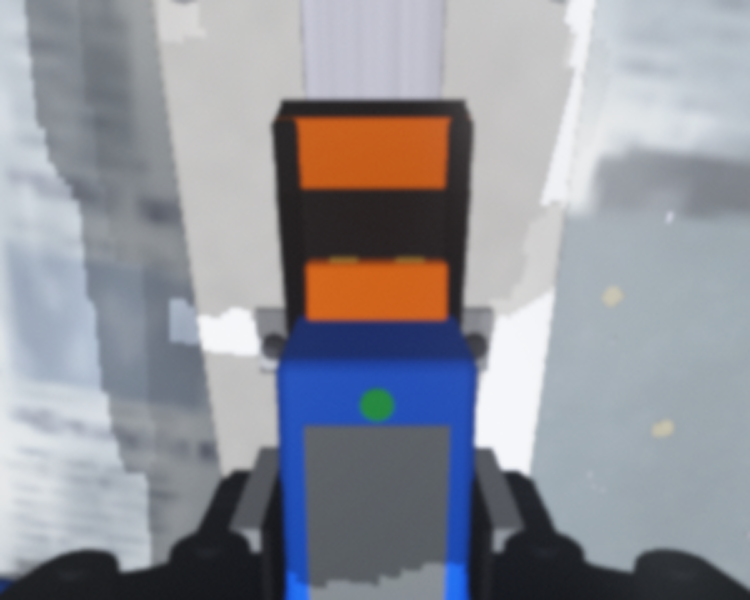

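Lip edge at row 188 (columns 300–448), tongue tip at row 262 (columns 306–448): well aligned. I'll refine the relative offset.

Run:
```python
from h import *
s,st=np.load('pics/w4.npy',allow_pickle=True)
g=lambda a:np.array(a,float)/2.5+[170,60]
q=R.from_euler('z',-Y,degrees=True)
f=lambda p:q.apply(p*1000-C)-[D,0,14]
print('lip',f(cast(s,g([[299,189],[448,189]]),.030,st)).round(1))
print('walls in top edges',f(cast(s,g([[274,122],[471,122]]),.028,st)).round(1))
zt=.014+.0419+.0077
print('tiptop',f(cast(s,g([[306,262],[448,262]]),zt,st)).round(1))
print('tiptop expected x', 36.3+8*np.sin(np.radians(16)))
plan(*tgt(37,6,16),5)
```

```text
lip [[ 42.3  18.7  16. ]
 [ 42.2 -17.9  16. ]]
walls in top edges [[ 58.1  23.9  14. ]
 [ 58.  -22.7  14. ]]
tiptop [[ 38.4  14.5  49.6]
 [ 38.3 -15.2  49.6]]
tiptop expected x 38.505098846535994
[2.1 0.  7. ] [ 0.01 -0.02 -0.  ]
[2.1 0.  7. ] [ 0.01 -0.02 -0.  ]
[2.1 0.  7. ] [ 0.01 -0.02 -0.  ]
[2.1 0.  7. ] [ 0.01 -0.02 -0.  ]
[2.1 0.  7. ] [ 0.01 -0.02 -0.  ]
```

Aligned in x. It needs about 0.6 mm toward +y, so I'll descend to h ≈ 6 mm.

>>> apply_moves(steps=[[[2.1,-0.3,7],[0,0,0],1],[[2.1,-0.3,7],[0,0,0],1],[[2.1,0,7],[0,0,0],1],[[2,0,7],[0,0,0],1],[[1,0,3.5],[0,0,0],1],[[0,0,0],[0,0,0],1],[[0,0,0],[0,0,0],1]])

```text
t: 7.85
tcp_pos: [0.5929, 0.1519, 0.0505]
eef_rot: [3.085, 0.203, -0.433]
force: [0.3, 0.8, -1.4]
gripper_width: 0.0342
grip_force: 80.4
```

Run:
```python
from h import *
where()
r=Rt(Y,16);q=R.from_euler('z',Y,degrees=True)
print('down1 in tool',r.inv().apply([0,0,-1]).round(3),'fwd1',r.inv().apply(q.apply([1,0,0])).round(3))
```

```text
t 7.85 tip [36.9  0.9  8.8] pitch 15.97 yaw 0.03 F [ 0.4  0.7 -1.4] grip 80
down1 in tool [ 0.276 -0.     0.961] fwd1 [ 0.961  0.    -0.276]
```

>>> apply_moves(steps=[[[0.55,0.2,1.9],[0,0,0],1],[[0.55,0.1,1.9],[0,0,0],1],[[0.28,0,0.96],[0,0,0],1],[[0.28,0,0.96],[0,0,0],1],[[0,0,0],[0,0,0],1]])

```text
t: 8.48
tcp_pos: [0.5927, 0.1516, 0.0443]
eef_rot: [3.085, 0.203, -0.434]
force: [1.1, -0.3, -1.0]
gripper_width: 0.0346
grip_force: 80.4
```

>>> apply_moves(steps=[[[0.28,0,0.96],[0,0,0],1],[[0,0,0],[0,0,0],1]])

```text
t: 8.72
tcp_pos: [0.5927, 0.1516, 0.0433]
eef_rot: [3.085, 0.203, -0.434]
force: [-0.2, 0.3, -0.8]
gripper_width: 0.0345
grip_force: 80.4
```

```bash
python3 -c "
from h import *
where()"
```

```text
t 8.72 tip [36.7  0.6  1.6] pitch 16.01 yaw 0.03 F [-0.2  0.3 -0.8] grip 80
```

>>> apply_moves(steps=[[[0.28,0,0.96],[0,0,0],1],[[0,0,0],[0,0,0],1]])

```text
t: 8.98
tcp_pos: [0.5927, 0.1516, 0.0423]
eef_rot: [3.085, 0.203, -0.434]
force: [0.0, -0.3, -0.7]
gripper_width: 0.0345
grip_force: 80.4
```

>>> apply_moves(steps=[[[0.28,0,0.96],[0,0,0],1],[[0,0,0],[0,0,0],1]])

```text
t: 9.22
tcp_pos: [0.5928, 0.1516, 0.0416]
eef_rot: [3.085, 0.203, -0.433]
force: [-0.4, -0.3, 0.7]
gripper_width: 0.0345
grip_force: 80.6
```

The floor is found at h ≈ 0 (light contact). Now I'll slide forward under the lip.

>>> apply_moves(steps=[[[1.44,0,-0.41],[0,0,0],1],[[1.44,0,-0.41],[0,0,0],1],[[1.44,0,-0.41],[0,0,0],1],[[0.96,0,-0.28],[0,0,0],1],[[0,0,0],[0,0,0],1]])

```text
t: 9.85
tcp_pos: [0.5983, 0.1524, 0.0414]
eef_rot: [3.085, 0.203, -0.433]
force: [-2.6, 0.5, 3.7]
gripper_width: 0.0347
grip_force: 80.6
```

>>> apply_moves(steps=[[[0.96,0,-0.28],[0,0,0],1],[[0,0,0],[0,0,0],1]])

```text
t: 10.1
tcp_pos: [0.5991, 0.1525, 0.0414]
eef_rot: [3.085, 0.203, -0.434]
force: [-2.7, 0.5, 3.3]
gripper_width: 0.0341
grip_force: 80.6
```

>>> apply_moves(steps=[[[0.96,0,-0.28],[0,0,0],1],[[0,0,0],[0,0,0],1]])

```text
t: 10.35
tcp_pos: [0.5999, 0.1526, 0.0414]
eef_rot: [3.085, 0.203, -0.435]
force: [-5.0, -1.2, 4.4]
gripper_width: 0.0347
grip_force: 80.6
```

```bash
python3 -c "
from h import *
where()"
```

```text
t 10.35 tip [43.9  0.6 -0.4] pitch 16.06 yaw 0.03 F [-5.1 -0.5  4.4] grip 81
```

The spring contact has been touched. I'll push on gently.

>>> apply_moves(steps=[[[0.96,0,-0.4],[0,0,0],1],[[0,0,0],[0,0,0],1]])

```text
t: 10.6
tcp_pos: [0.6008, 0.1527, 0.0415]
eef_rot: [3.085, 0.203, -0.435]
force: [-5.1, -1.1, 3.2]
gripper_width: 0.0347
grip_force: 80.7
```

>>> apply_moves(steps=[[[0.96,0,-0.4],[0,0,0],1],[[0,0,0],[0,0,0],1]])

```text
t: 10.85
tcp_pos: [0.6015, 0.1528, 0.0415]
eef_rot: [3.085, 0.203, -0.437]
force: [-5.9, -1.0, 3.6]
gripper_width: 0.0343
grip_force: 80.7
```

>>> apply_moves(steps=[[[0.96,0,-0.4],[0,0,0],1],[[0,0,0],[0,0,0],1],[[0,0,0],[0,0,0],1]])

```text
t: 11.22
tcp_pos: [0.6023, 0.1529, 0.0415]
eef_rot: [3.084, 0.203, -0.438]
force: [-7.4, -2.2, 3.1]
gripper_width: 0.0343
grip_force: 80.7
```

```bash
python3 -c "
from h import *
where()"
```

```text
t 11.22 tip [46.2  0.6 -0.3] pitch 16.17 yaw 0.03 F [-7.6 -1.2  3.1] grip 81
```

Pushed to about 6 N net. I'll rock down 16→7° about the tip while easing forward, checking as I go.

>>> apply_moves(steps=[[[-0.1,0,1.12],[0,1.5,0],1],[[-0.1,0,1.12],[0,1.5,0],1],[[0,0,0],[0,0,0],1]])

```text
t: 11.6
tcp_pos: [0.6013, 0.1528, 0.0394]
eef_rot: [3.098, 0.204, -0.357]
force: [-7.0, -1.0, 3.2]
gripper_width: 0.0344
grip_force: 80.7
```

```bash
python3 -c "
from h import *
where()"
```

```text
t 11.60 tip [46.6  0.6 -0.3] pitch 13.15 yaw 0.04 F [-7.  -0.1  3.2] grip 81
```

>>> apply_moves(steps=[[[-0.1,0,1.12],[0,1.5,0],1],[[-0.1,0,1.12],[0,1.5,0],1],[[0,0,0],[0,0,0],1]])

```text
t: 11.98
tcp_pos: [0.6004, 0.1527, 0.0371]
eef_rot: [3.11, 0.205, -0.277]
force: [-8.0, -2.0, 2.8]
gripper_width: 0.0341
grip_force: 80.7
```

```bash
python3 -c "
from h import *
where()"
```

```text
t 11.97 tip [47.   0.7 -0.4] pitch 10.19 yaw 0.04 F [-8.2 -0.9  2.8] grip 81
```

>>> apply_moves(steps=[[[0,0,1.12],[0,1.5,0],1],[[0.1,0,1.12],[0,1.5,0],1],[[0,0,0],[0,0,0],1]])

```text
t: 12.35
tcp_pos: [0.5999, 0.1526, 0.0348]
eef_rot: [3.119, 0.206, -0.197]
force: [-8.5, -1.6, 3.3]
gripper_width: 0.0346
grip_force: 80.8
```

```bash
python3 -c "
from h import *
where()"
```

```text
t 12.35 tip [47.7  0.6 -0.4] pitch 7.23 yaw 0.05 F [-8.7 -0.4  3.3] grip 81
```

>>> apply_moves(steps=[[[-0.1,0,0.77],[0,1,0],1],[[0,0,0],[0,0,0],1]])

```text
t: 12.6
tcp_pos: [0.5997, 0.1526, 0.034]
eef_rot: [3.122, 0.206, -0.17]
force: [-9.1, -2.1, 3.6]
gripper_width: 0.0347
grip_force: 80.8
```

```bash
python3 -c "
from h import *
where()"
```

```text
t 12.60 tip [47.9  0.6 -0.4] pitch 6.23 yaw 0.05 F [-9.3 -0.9  3.6] grip 81
```

>>> apply_moves(steps=[[[-0.2,0,0.8],[0,1,0],1],[[-0.2,0,0.8],[0,1,0],1],[[0,0,0],[0,0,0],1]])

```text
t: 12.98
tcp_pos: [0.5992, 0.1525, 0.0324]
eef_rot: [3.127, 0.206, -0.115]
force: [-8.6, -1.7, 3.2]
gripper_width: 0.0343
grip_force: 80.9
```

```bash
python3 -c "
from h import *
where()"
```

```text
t 12.97 tip [48.   0.6 -0.5] pitch 4.22 yaw 0.05 F [-8.8 -0.5  3.2] grip 81
```

>>> apply_moves(steps=[[[-0.2,0,0.8],[0,1,0],1],[[-0.2,0,0.8],[0,1,0],1],[[0,0,0],[0,0,0],1]])

```text
t: 13.35
tcp_pos: [0.5987, 0.1524, 0.0308]
eef_rot: [3.13, 0.207, -0.061]
force: [-8.4, -1.2, 3.0]
gripper_width: 0.0346
grip_force: 80.9
```

```bash
python3 -c "
from h import *
where()"
```

```text
t 13.35 tip [48.2  0.7 -0.5] pitch 2.22 yaw 0.05 F [-8.5 -0.1  3. ] grip 81
```

The tail is inside the wall. I'll go to level.

>>> apply_moves(steps=[[[-0.25,0,0.8],[0,1,0],1],[[-0.25,0,0.8],[0,1,0],1],[[0,0,0],[0,0,0],1]])

```text
t: 13.72
tcp_pos: [0.5983, 0.1524, 0.0293]
eef_rot: [3.133, 0.207, -0.005]
force: [-8.1, -1.6, 2.9]
gripper_width: 0.0344
grip_force: 81.2
```

>>> apply_moves(steps=[[[0,0,0.2],[0,0.3,0],1],[[0,0,0],[0,0,0],1]])

```text
t: 13.98
tcp_pos: [0.5983, 0.1524, 0.0293]
eef_rot: [3.134, 0.207, 0.002]
force: [-8.9, -2.2, 4.4]
gripper_width: 0.0345
grip_force: 81.2
```

```bash
python3 -c "
from h import *
where();print(arm.state()['wrist_torque'])"
```

```text
t 13.97 tip [48.4  0.6 -0.2] pitch -0.08 yaw 0.06 F [-9.1 -1.   4.4] grip 81
[-0.29675422  1.63426222  0.02919268]
```

Level and on the floor. I'll ease back onto the tail wall and press lightly.

>>> apply_moves(steps=[[[-0.5,0,0.3],[0,0,0],1],[[-0.5,0,0.2],[0,0,0],1],[[0,0,0],[0,0,0],1]])

```text
t: 14.35
tcp_pos: [0.5982, 0.1524, 0.0292]
eef_rot: [3.134, 0.207, 0.006]
force: [-5.8, -0.3, 5.9]
gripper_width: 0.0345
grip_force: 81.2
```

```bash
python3 -c "
from h import *
where();print(arm.state()['wrist_torque'],arm.state()['tcp_pos'])"
```

```text
t 14.35 tip [48.4  0.6 -0.1] pitch -0.22 yaw 0.06 F [-5.8  0.4  5.9] grip 81
[-0.20335682  1.21123024 -0.00611846] [0.59822661 0.15236242 0.02919196]
```

>>> apply_moves(steps=[[[0,0,0],[0,0,0],0.55],[[0,0,0],[0,0,0],0.4],[[0,0,0],[0,0,0],0.3],[[0,0,0],[0,0,0],0.2],[[0,0,-10],[0,0,0],0.2],[[0,0,-30],[0,0,0],0.2],[[-10,0,-45],[0,0,0],0.2],[[-30,0,-45],[0,0,0],0.2],[[0,0,0],[0,0,0],0.2],[[0,0,0],[0,0,0],0.2]])

```text
t: 15.6
tcp_pos: [0.5585, 0.1472, 0.1588]
eef_rot: [3.134, 0.207, 0.009]
force: [-0.4, -0.5, 0.3]
gripper_width: 0.0684
grip_force: 0.0
```

Run:
```python
from h import *
where();st=arm.state();s=snapshot('wrist');np.save('pics/w5.npy',[s,st],allow_pickle=True)
cv2.imwrite('pics/w5.png',cv2.resize(s['frame'][30:270,170:470],None,fx=2.5,fy=2.5,interpolation=cv2.INTER_CUBIC)[:,:,::-1])
```

```text
t 15.60 tip [  8.3   0.7 129.6] pitch -0.31 yaw 0.05 F [-0.5 -0.5  0.3] grip 0
```

View pics/w5.png

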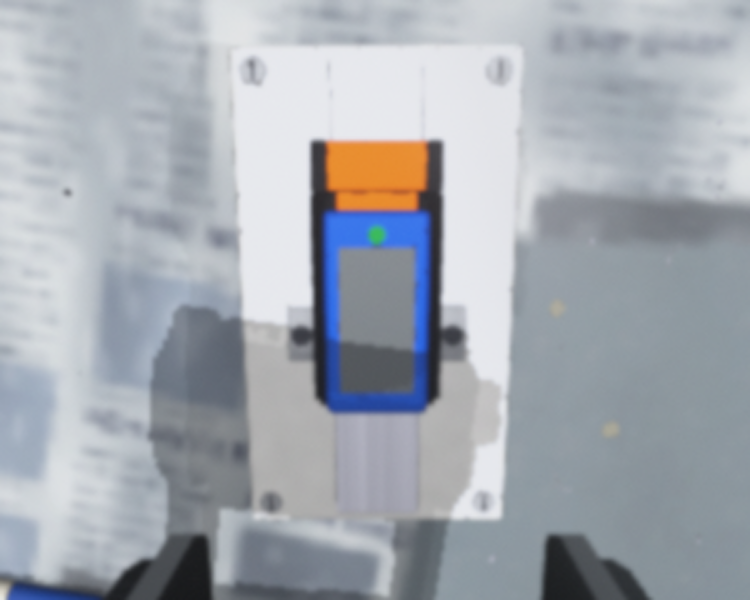

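The pack lies in the cradle, tongue under the lip, with nose edge at row 212 and tail edge at row 411. I'll check height and level numerically.

Run:
```python
from h import *
s,st=np.load('pics/w5.npy',allow_pickle=True)
g=lambda a:np.array(a,float)/2.5+[170,30]
q=R.from_euler('z',-Y,degrees=True)
p=cast(s,g([[324,212],[430.5,212],[427,411],[328,411],[377,235]]),.052,st)
print((q.apply(p*1000-C)).round(1))
```

```text
[[ 34.   17.8  52. ]
 [ 34.  -17.5  52. ]
 [-34.1 -17.6  52. ]
 [-34.1  17.7  52. ]
 [ 26.6   0.2  52. ]]
```

```bash
python3 -c "
from h import *
print(arm.finish_job())"
```

```text
the job is handed in; nothing more can be done
None
```

I fitted the pack into the cradle flat and level, with its tongue under the lip, released it, and handed the job in at about 15.6 s. The last wrist picture and the arm readings put it fully home, but the hand-in returned no verdict.

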